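# Check the copy lighting of a painting with a spot meter

## Robot

A 6-joint arm with a two-finger parallel gripper is mounted at the origin on the work surface; the furniture and walls round the work are solid. World frame = base frame: x ahead of the robot, y to its left, z up, the work surface at z = 0. Lengths are in m, angles in rad, forces in N, time in s.
With the tool pointing down it reaches from about 0.3 to 0.775 m from the base axis. Payload 14.6 kg.
Tool frame: the origin (TCP) lies between the finger pads, 19 mm behind the fingertips; this is the grasp point; z points along the fingers, y is the line along which they close (so a half turn about z gives the same grasp; the last joint's range is limited). The gripper opens to 94 mm and grips with 3 to 60 N. Pads are 16 mm wide; open, the fingers measure 119 mm over their backs; the gripper's body (75 mm by 177 mm) begins 78 mm behind the grasp point.
Start: joints at [-1.342, 0.3, 1.521, -0, 1.321, -0.067], TCP at [0.16, -0.526, 0.224] pointing down, gripper open.
Joint ranges: [-3.03, 3.03], [-0.79, 2.21], [0.23, 2.52], [-1.04, 4.18], [0, 3.07], [-2.55, 2.55]. Speed limits (rad/s): [2.22, 2.22, 2.57, 3.14, 3.14, 3.14].

## Interface

Orientations are given as [roll, pitch, yaw] about the fixed x, y, z axes, in that order (R = Rz(yaw) Ry(pitch) Rx(roll)).
In Python, from station import ctrl gives the robot as it stands.
- The arm moves only by the tool shift_gripper, called after "Emit:" as name(argument=value, ...) on one line, values as JSON. Schema: {"type":"object","properties":{"steps":{"type":"object","properties":{"sx":{"type":"array","items":{"type":"number"},"minItems":1,"maxItems":10},"sy":{"type":"array","items":{"type":"number"},"minItems":1,"maxItems":10},"sz":{"type":"array","items":{"type":"number"},"minItems":1,"maxItems":10},"ax":{"type":"array","items":{"type":"number"},"minItems":1,"maxItems":10},"ay":{"type":"array","items":{"type":"number"},"minItems":1,"maxItems":10},"az":{"type":"array","items":{"type":"number"},"minItems":1,"maxItems":10}},"additionalProperties":false,"required":["sx","sy","sz","ax","ay","az"]},"aperture":{"type":"number"},"squeeze":{"type":"number"},"only":{"type":"string"},"quiet":{"type":"boolean"},"lines":{"type":"string"}},"required":["steps"],"additionalProperties":false}. steps is an object with one list for each field, all of the same length, 1 to 10, a row being the entries at one place: sx, sy, sz (the shift in a scale on which 1.0 is 0.8 m), ax, ay, az (a rotation vector in shares of pi rad (1.0 is pi rad)); each row shifts and turns the commanded pose from where the row before left it, along the tool's axes as they then stand; what a row does not reach is not made up. A row lasts 1/10 s, in which the tool goes at most 0.05 m and 0.15 rad, less where a joint would pass 70% of its speed; a pose out of reach is approached as far as the arm can. aperture is the finger opening in m, set as the call begins (left out keeps the last). The fingers move at their own pace and stop on an object; squeeze is the grip in N (left out, the last holds). Time passes only in rows, so rows that do not move let the fingers close. The tool returns the time, the measured TCP pose, the force, the opening and the grip force at its end. only (a regular expression) keeps the lines of the reply that match it, lines (a string "A,B") keeps lines A to B, and quiet returns only ok. Shift and turn numbers lie between -1 and 1, and a call with a number outside is refused. Input that does not fit is refused with a message, and nothing moves.
- ctrl.get_obs(): the state, without advancing time (a new reading comes with each control period).
- ctrl.camera(name): name is "scene" or "top" or "wrist"; returns a dict with "pixels" (384x512x3 uint8, blue, green, red), "fx", "fy", "cx", "cy" (pixels), "k1" (the pictures are not rectified: a ray, as slopes to the right and down, at radius r is drawn at 1 + k1 r^2 times it, then the intrinsics apply), "extrinsics" (4x4, takes a point from camera to world coordinates). Camera axes: x right, y up, looking along -z (the intrinsics and any distortion apply to the point x, -y, -z); pixel columns grow to the right and rows downward; lengths in m; the calibration is good to about 2 mm. A picture is of the moment at which its call begins. There is no depth.
- ctrl.hand_in(): hands the job in; it is judged then, once.
The state is a dict: "time_s": time; "qpos": joint angles; "joint_vel": joint speeds; "tau": joint torques, N m; "ee_pos": TCP position; "eef_rot": TCP orientation; "force": force on the tool from outside, world axes, zero at the start; "moment": the same for the moment, N m; "grip_width": finger opening in m; "grip_force": force on a finger pad.
Only numpy, scipy, OpenCV 4.12 (cv2) and the standard library are available. Lean on these libraries where they do the work, as an engineer would, in place of code of your own. Each camera call takes 0.05 s, during which the arm holds its last target. There are 200 camera calls.

## Task

The small painting on the sloping board is about to be photographed, and the light on it must be checked. First turn the dial of the lamp dimmer so that its pointer stands at the long mark; then take the light meter from its cradle, aim its lens straight on at the grey card left of the painting from about 10 cm and hold it still for a good second, and do the same at the grey card on the right. Finally lower the meter back into its cradle before letting go of it, with the dial still at the mark; do not touch the board or the painting, and leave the cup, the bottle, the brush and the marker alone.

Things in the scene. Friction and masses are not known exactly. Their poses are not given: they have to be found in the camera images.
- easel_stand: fixed wooden stand of the sloping board; origin on the table under the board's middle, x from the low front edge to the high back edge. Board 280 mm along the slope, 420 mm wide, 35 deg from level, its face 32 mm high at the front and 192 mm at the back. The painting in its middle (170 mm wide, 220 mm along the slope) is 16 mm proud, the ledge at the low edge 26 mm
- left_card (a point): centre of the face of the grey card left of the painting (seen from the robot): grey square of 56 mm with a white border, flat on the board at mid slope, 148 mm from the board's middle. z axis: square out of the card, towards the robot and upward, 0.61 rad (35 deg) from vertical; x up the slope, y to the left along the board
- right_card (a point): the same, of the equal grey card right of the painting (148 mm to the right of the board's middle)
- dimmer: lamp dimmer: fixed flat grey box, 110 (x) x 96 (y) x 34 mm high, with a white round dial plate (radius 44 mm) on top; origin under its middle; x points to the side of dial value 0. The long mark is a black bar at 0.70 rad clockwise (seen from above) from the +x axis, 28 to 43 mm from the dial's axis; the other marks are short thin ticks every 0.3 rad
- dial (a joint): angle of the dial, rad: 0 when its pointer is towards +x of the dimmer box, growing clockwise seen from above; stops at -2.4 and 2.4; at 0.70 the pointer stands at the long mark. Turns with light friction (0.03 Nm), stays where it is left. Starts 0.65 to 1.45 rad short of the mark, anticlockwise of it
- dial_grip (a point): point on the dial's axis at which to grip its bar, 64 mm above the table; x axis along the bar towards the pointer end (white line). The bar is 11 mm wide, 44 mm long, its top 66 mm and its foot 42 mm above the table, where it stands on a round skirt of radius 23 mm. With the TCP here the fingertips clear the skirt by 3 mm
- cradle: fixed black charging cradle: foot 84 (x) x 108 (y) x 10 mm, on it an upright pocket open at the top, inside 40 (x) x 66 (y) mm, outside 52 x 78 mm, rim 52 mm above the table; origin on the table under its middle
- cradle_in (a point): centre of the pocket's floor, 10 mm above the table; axes as the cradle's; the docked meter's origin is here
- meter: spot light meter, about 150 g, 123 mm long: grey body 32 (x) x 58 (y) mm in section, display on the -x face, round black lens barrel (27 mm across, 24 mm long) at the lower end. Origin: middle of the lens face; z from the lens along the meter's axis, so the lens looks along -z. Stands upright in the cradle, lens down, axes as the cradle's within 0.02 rad, 4 mm free all round
- meter_grip (a point): point on the meter's axis 86 mm from the lens: centre of a good grasp across the 32 mm thickness (the x axis); 96 mm above the table when docked, 27 mm below the body's top, 44 mm above the cradle's rim
- cup: bystander: white plastic cup, 83 mm across and 106 mm high, standing at the right; origin under its middle
- bottle: bystander: squeeze paint bottle, 47 mm across and 134 mm high, standing at the left; origin under its middle
- brush: bystander: thin paint brush, 199 mm long, lying on the table in front of the board; origin under its middle, long along y
- marker: bystander: marker pen, 135 mm long and 17 mm thick, lying on the table in front of the board; origin under its middle, long along y

How it is judged:
By the outcome, as a careful person would: the job done as asked, in the order asked, and still so for the second after the job is handed in, with the robot touching nothing.
It also fails if it takes over 64 s, if anything falls off the work surface, if the arm or the gripper's body presses on something with over 40 N, if the wrist force passes 120 N, or if a joint passes its speed limit or range.

## Working session

There is one attempt and no reset: what is moved stays moved. The work goes in short steps, Python scripts to look and compute and a tool call to move; the robot and the scene stay as the last step left them, time stands still between calls to the robot, and variables do not carry over. Pictures are saved under pics/ and viewed, at most 11 in all, crops included, and the job is handed in when it is done.

```bash
ls; mkdir -p pics
```

Run:
```python
from station import ctrl
import cv2,numpy as np
for n in("scene","top"):
    c=ctrl.camera(n);cv2.imwrite(f"pics/{n}0.png",c["pixels"])
    print(n,c["fx"],c["fy"],c["cx"],c["cy"],c["k1"]);print(np.round(c["extrinsics"],4))
o=ctrl.get_obs();print(o["time_s"],o["ee_pos"],o["eef_rot"])
```

```text
pics
station.py
scene 422.06836533189306 422.06836533189306 256.5393172244617 189.0851052271869 -0.01822735885303191
[[-0.7553  0.2694 -0.5974 -0.1367]
 [-0.6553 -0.2993  0.6936  0.7975]
 [ 0.0081  0.9153  0.4026  0.5683]
 [ 0.      0.      0.      1.    ]]
top 376.0059711531948 376.0059711531948 253.48644615881486 195.47691735295524 -0.0619834002059798
[[-0.0208  0.9895 -0.143   0.3621]
 [-0.9998 -0.0202  0.0055 -0.0101]
 [ 0.0026  0.143   0.9897  1.3516]
 [ 0.      0.      0.      1.    ]]
0.1 [ 0.16026307 -0.52590909  0.22374758] [-3.14055932e+00 -7.69968791e-06  2.95859118e-01]
```

View pics/scene0.png

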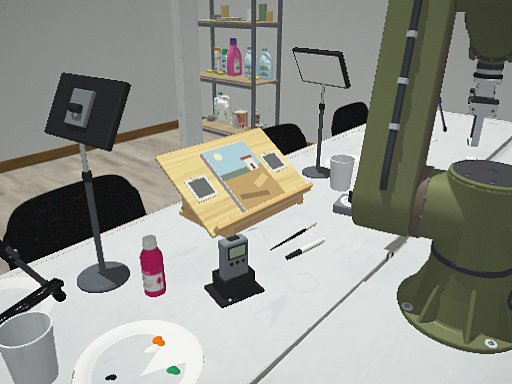

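View pics/top0.png

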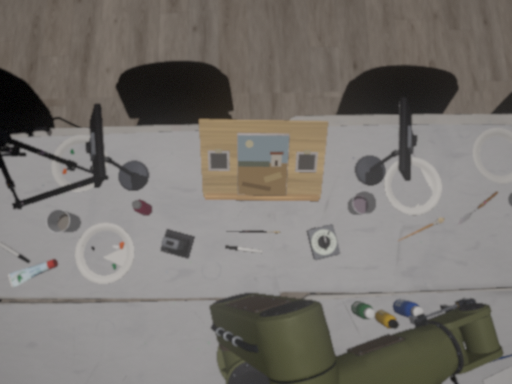

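The scene picture shows the cards at about (201,188) and (274,161), and the meter at (234,255). The top picture has the cards at (219,160) and (307,162), the dimmer at (323,241), the cradle at (177,244), the bottle at (142,207) and the cup at (359,205).

Create h.py:
```python
import numpy as np,cv2
from scipy.spatial.transform import Rotation as R
def ray(c,uv):
    K=np.array([[c["fx"],0,c["cx"]],[0,c["fy"],c["cy"]],[0,0,1.]])
    p=cv2.undistortPoints(np.array(uv,float).reshape(-1,1,2),K,np.array([c["k1"],0,0,0,0]))[:,0]
    E=c["extrinsics"];d=np.c_[p[:,0],-p[:,1],-np.ones(len(p))]@E[:3,:3].T
    return E[:3,3],d
def onz(c,uv,z):
    o,d=ray(c,uv);return o+d*((z-o[2])/d[:,2])[:,None]
def proj(c,P):
    E=c["extrinsics"];q=(np.atleast_2d(P)-E[:3,3])@E[:3,:3]
    a=np.c_[q[:,0],-q[:,1]]/-q[:,2:];a*=1+c["k1"]*(a**2).sum(1,keepdims=True)
    return a*c["fx"]+[c["cx"],c["cy"]]
def tri(c1,u1,c2,u2):
    o1,d1=ray(c1,u1);o2,d2=ray(c2,u2);d1=d1[0];d2=d2[0]
    s=np.linalg.lstsq(np.c_[d1,-d2],o2-o1,rcond=None)[0]
    a=o1+d1*s[0];b=o2+d2*s[1];return (a+b)/2,np.linalg.norm(a-b)
def blob(m,x0,y0,x1,y1):
    w=np.zeros_like(m);w[y0:y1,x0:x1]=m[y0:y1,x0:x1]
    n,l,s,ce=cv2.connectedComponentsWithStats(w.astype(np.uint8));i=1+np.argmax(s[1:,4])
    return ce[i],s[i],l==i
def tool(o):
    return np.array(o["ee_pos"]),R.from_euler("xyz",o["eef_rot"]).as_matrix()
```

Run:
```python
from h import *
from station import ctrl
t=ctrl.camera("top");s=ctrl.camera("scene")
def cen(c,box):
    g=c["pixels"].astype(int);sat=g.max(2)-g.min(2);m=(g.max(2)<145)&(sat<30)
    return blob(m,*box)
L,sl,_=cen(t,(207,148,231,173));Rr,sr,_=cen(t,(296,150,319,174));print(L,sl,Rr,sr)
L2,s2,_=cen(s,(186,174,218,203));R2,s3,_=cen(s,(260,149,290,174));print(L2,s2,R2,s3)
print("L",onz(t,L,.112),tri(t,L,s,L2),"R",onz(t,Rr,.112),tri(t,Rr,s,R2))
T=t["pixels"];S=s["pixels"]
z=lambda im,x,y,w,h:cv2.resize(im[y:y+h,x:x+w],(400,300),interpolation=cv2.INTER_CUBIC)
cv2.imwrite("pics/c1.png",np.vstack([np.hstack([z(T,297,214,52,39*52//52+13),z(T,151,222,52,52)]),np.hstack([z(S,196,225,80,80),z(T,205,145,120,60)])]))
```

```text
[218.51506024 160.43373494] [209 151  21  19 332] [306.15820896 161.90149254] [297 152  19  21 335]
[201.13220339 187.3559322 ] [188 177  27  21 295] [272.76966292 160.82022472] [263 153  21  16 178]
L [[0.66320346 0.0986186  0.112     ]] (array([0.66391341, 0.09891233, 0.10936747]), np.float64(0.0001837208803795395)) R [[ 0.65221656 -0.19751217  0.112     ]] (array([ 0.65310797, -0.1978499 ,  0.10894785]), np.float64(0.0004298307095384528))
```

View pics/c1.png

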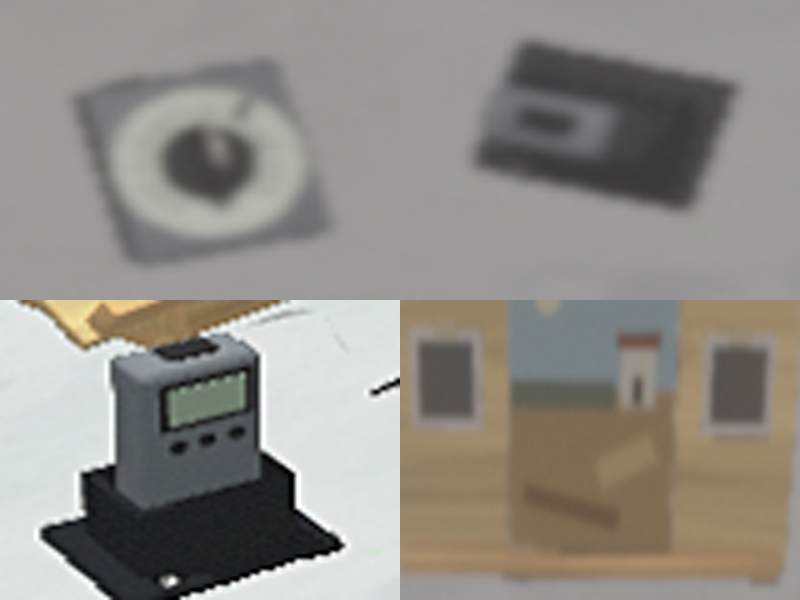

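The crops show the dial mark at the upper right of the dial plate and the meter standing in its cradle with the display facing the robot. The cards are 0.2967 m apart at z of about 0.11, as they should be.

Run:
```python
from h import *
from station import ctrl
t=ctrl.camera("top");s=ctrl.camera("scene")
f=lambda x0,y0,P:[(x0+x/7.69-.5,y0+y/5.77-.5) for x,y in P]
D=onz(t,f(297,214,[(75,95),(280,60),(330,225),(130,265)]),.034);print(D.round(3),D.mean(0),np.linalg.norm(np.diff(D,axis=0),axis=1))
p=t["pixels"].astype(int)
c,st,_=blob((p.min(2)>165),305,222,343,260);print(c,st,onz(t,c,.036))
C=onz(t,f(151,222,[(125,40),(338,88),(292,210),(75,168)]),.010);print(C.round(3),C.mean(0),np.linalg.norm(np.diff(C,axis=0),axis=1))
e=C[0]+C[3]-C[1]-C[2];print("cradle y dir",np.arctan2(-e[0],e[1]))
e=D[0]+D[1]-D[2]-D[3];print("dimmer dir",np.arctan2(e[1],e[0]))
p0,M=tool(ctrl.get_obs());print("delta to view",M.T@(np.append(D.mean(0)[:2],.26)-p0))
w=ctrl.camera("wrist");print((np.linalg.inv(np.block([[M,p0[:,None]],[np.zeros((1,3)),np.ones((1,1))]]))@w["extrinsics"]).round(3),w["fx"],w["k1"])
```

```text
[[ 0.427 -0.2    0.034]
 [ 0.446 -0.295  0.034]
 [ 0.346 -0.312  0.034]
 [ 0.324 -0.221  0.034]] [ 0.38557469 -0.25681892  0.034     ] [0.09675327 0.10168746 0.09440274]
[323.55294118 243.08823529] [313 230  23  24 170] [[ 0.37957926 -0.25805242  0.036     ]]
[[0.443 0.295 0.01 ]
 [0.412 0.195 0.01 ]
 [0.338 0.217 0.01 ]
 [0.365 0.317 0.01 ]] [0.38958871 0.25586054 0.01      ] [0.10407172 0.07701806 0.10409091]
cradle y dir -0.28545160866793995
dimmer dir 0.18977263153577165
delta to view [ 0.29395552 -0.19185612 -0.03586667]
[[ 0.001  0.971  0.241  0.07 ]
 [ 1.    -0.    -0.001  0.   ]
 [-0.001  0.241 -0.971 -0.16 ]
 [ 0.     0.     0.     1.   ]] 272.6681788166518 -0.03143859728402474
```

The rows are not in the units I measure in: shifts go in shares of 0.8 m and turns go in shares of pi rad. I convert before sending: 0.0367 m / 0.8 = 0.0459, -0.024 m / 0.8 = -0.03.

Emit:
shift_gripper(steps={"sx":[0.0459,0.0459,0.0459,0.0459,0.0459,0.0459,0.0459,0.0459,0,0],"sy":[-0.03,-0.03,-0.03,-0.03,-0.03,-0.03,-0.03,-0.03,0,0],"sz":[-0.0056,-0.0056,-0.0056,-0.0056,0,0,0,0,0,0],"ax":[0,0,0,0,0,0,0,0,0,0],"ay":[0,0,0,0,0,0,0,0,0,0],"az":[0,0,0,0,0,0,0,0,0,0]}, aperture=0.09)

```text
time_s: 1.35
ee_pos: [0.3854, -0.2565, 0.2423]
eef_rot: [3.142, 0.0, 0.298]
force: [-0.1, 0.2, -0.7]
grip_width: 0.0901
grip_force: 0.0
```

Run:
```python
from h import *
from station import ctrl
w=ctrl.camera("wrist");cv2.imwrite("pics/w1.png",w["pixels"])
print(proj(w,[[.3826,-.2575,.036],[.3826,-.2575,.066]]))
```

```text
[[250.51070982 182.63962113]
 [250.49668476 187.30762549]]
```

View pics/w1.png

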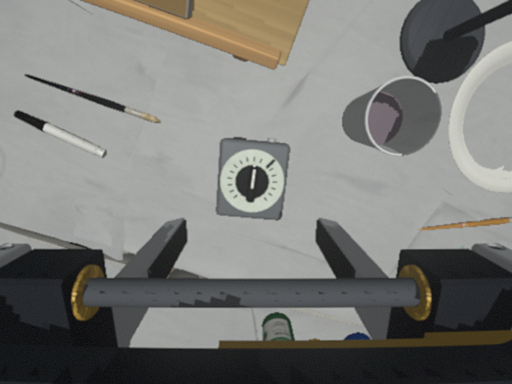

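The wrist picture shows the dial plate at about (252,181), the long mark at (270,163), and the bar's white pointer line near (253,174) pointing up.

Run:
```python
from h import *
from station import ctrl
w=ctrl.camera("wrist");g=w["pixels"].min(2).astype(int)
# plate outline (white vs grey box)
m=np.zeros_like(g);m[145:217,220:288]=(g[145:217,220:288]>170)
cs,_=cv2.findContours(m.astype(np.uint8),cv2.RETR_EXTERNAL,cv2.CHAIN_APPROX_NONE)
c=max(cs,key=cv2.contourArea);h=cv2.convexHull(c);e=cv2.fitEllipse(h);print("plate",e)
P=onz(w,[e[0]],.036)[0];print("centre",P)
Q=onz(w,h[:,0],.036);print("radii",np.linalg.norm(Q-P,axis=1).round(3)[[0,len(Q)//4,len(Q)//2,3*len(Q)//4]])
# rectified patch 0.25 mm/px, world, x up, y left, at plate height and at bar top
def patch(z,half=.06,n=360):
    a=np.linspace(half,-half,n);Y,X=np.meshgrid(a,a)
    uv=proj(w,np.c_[(P[0]+X).ravel(),(P[1]+Y).ravel(),np.full(X.size,z)]).astype(np.float32).reshape(n,n,2)
    return cv2.remap(w["pixels"],uv[...,0],uv[...,1],cv2.INTER_CUBIC)
cv2.imwrite("pics/p1.png",np.hstack([patch(.036),patch(.066)]))
# darkness by angle at 34..42 mm
th=np.linspace(-np.pi,np.pi,721);pr=[]
for r in(.032,.036,.040):
    uv=proj(w,np.c_[P[0]+r*np.cos(th),P[1]+r*np.sin(th),0*th+.036]).astype(np.float32)
    pr.append(cv2.remap(g.astype(np.float32),uv[:,:1],uv[:,1:],cv2.INTER_LINEAR).ravel())
pr=np.mean(pr,0);i=np.argmin(pr);k=np.arange(i-12,i+13);ww=np.clip(pr.max()-40-pr[k],0,None);print("mark",(ww*th[k]).sum()/ww.sum(),pr[i])
# white line on bar
b=np.zeros_like(g);b[163:200,236:268]=(g[163:200,236:268]>120)
uvc=proj(w,[P+[0,0,.03]])[0];yy,xx=np.nonzero(b);k=np.hypot(xx-uvc[0],yy-uvc[1])<13;L=onz(w,np.c_[xx[k],yy[k]],.066)-P;print(len(L),L[:,:2].mean(0))
v=np.linalg.svd(L[:,:2]-L[:,:2].mean(0))[2][0];print("line ang",np.arctan2(v[1],v[0]),np.arctan2(*L[:,:2].mean(0)[::-1]))
```

```text
plate ((251.25428771972656, 179.7556915283203), (62.245704650878906, 62.76663589477539), 100.33391571044922)
centre [ 0.38624974 -0.25797856  0.036     ]
radii [0.042 0.043 0.045 0.043]
mark -0.5180051025129495 73.56217
51 [0.00603825 0.00081157]
line ang -2.988967873716491 0.13360454862606383
```

View pics/p1.png

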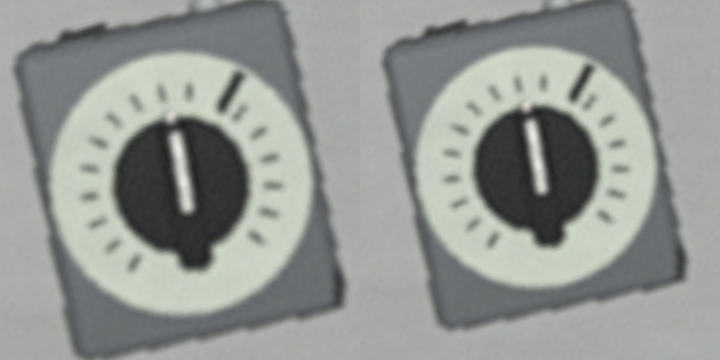

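In the tool's units: 0.04 m / 0.8 = 0.05, 0.0016 m / 0.8 = 0.002, 0.148 rad / 3.1416 = 0.0471.

Emit:
shift_gripper(steps={"sx":[0,0.0008,0,0,0,0,0,0,0],"sy":[0,0.002,0,0,0,0,0,0,0],"sz":[0,0.0375,0.05,0.05,0.0375,0.025,0.0175,0.005,0],"ax":[0,0,0,0,0,0,0,0,0],"ay":[0,0,0,0,0,0,0,0,0],"az":[0.0471,0,0,0,0,0,0,0,0]}, aperture=0.05)

```text
time_s: 2.35
ee_pos: [0.3855, -0.259, 0.0641]
eef_rot: [-3.141, 0.0, 0.146]
force: [-0.8, -0.9, 0.3]
grip_width: 0.05
grip_force: 0.0
```

Emit:
shift_gripper(steps={"sx":[0,0,0,0,0],"sy":[0,0,0,0,0],"sz":[0,0,0,0,0],"ax":[0,0,0,0,0],"ay":[0,0,0,0,0],"az":[0,0,0,0,0]}, aperture=0, squeeze=12)

```text
time_s: 2.85
ee_pos: [0.3861, -0.2584, 0.0644]
eef_rot: [3.141, -0.0, 0.148]
force: [0.1, -0.8, -0.8]
grip_width: 0.0134
grip_force: 0.0
```

Emit:
shift_gripper(steps={"sx":[0,0,0,0,0,0,0,0],"sy":[0,0,0,0,0,0,0,0],"sz":[0,0,0,0,0,0,0,0],"ax":[0,0,0,0,0,0,0,0],"ay":[0,0,0,0,0,0,0,0],"az":[0.0318,0.0382,0.0382,0.0382,0.0382,0.0286,0,0]})

```text
time_s: 3.65
ee_pos: [0.3859, -0.2587, 0.0644]
eef_rot: [3.141, -0.0, -0.519]
force: [-3.0, -4.1, 2.9]
grip_width: 0.0114
grip_force: 12.0
```

In the tool's units: -0.04 m / 0.8 = -0.05, -0.02 m / 0.8 = -0.025.

Emit:
shift_gripper(steps={"sx":[0,0,0,0,0,0,0,0,0,0],"sy":[0,0,0,0,0,0,0,0,0,0],"sz":[0,0,0,0,-0.025,-0.05,-0.05,-0.05,-0.05,0],"ax":[0,0,0,0,0,0,0,0,0,0],"ay":[0,0,0,0,0,0,0,0,0,0],"az":[0,0,0,0,0,0,0,0,0,0]}, aperture=0.05)

```text
time_s: 4.65
ee_pos: [0.3873, -0.2592, 0.2492]
eef_rot: [3.14, -0.008, -0.522]
force: [0.2, -0.6, -0.4]
grip_width: 0.05
grip_force: 0.0
```

Create dial.py:
```python
from h import *
from station import ctrl
import sys
w=ctrl.camera("wrist");P=np.array([.3862,-.258,.036])
def patch(z,half=.06,n=360):
    a=np.linspace(half,-half,n);Y,X=np.meshgrid(a,a)
    uv=proj(w,np.c_[(P[0]+X).ravel(),(P[1]+Y).ravel(),np.full(X.size,z)]).astype(np.float32).reshape(n,n,2)
    return cv2.remap(w["pixels"],uv[...,0],uv[...,1],cv2.INTER_CUBIC)
a,b=patch(.036),patch(.066);cv2.imwrite(sys.argv[1],np.hstack([a,b]))
def ang(z,sel,lo,hi):   # principal direction of a mask inside the ring lo..hi (m)
    im=patch(z).min(2).astype(int);yy,xx=np.mgrid[:360,:360];s=.12/359
    X=.06-yy*s;Y=.06-xx*s;r=np.hypot(X,Y);t=np.arctan2(Y,X)
    m=sel(im)&(r>lo)&(r<hi)&(t<.6)&(t>-1.3)
    n,l,st,c=cv2.connectedComponentsWithStats(m.astype(np.uint8));k=l==1+np.argmax(st[1:,4])
    v=cv2.fitLine(np.c_[X[k],Y[k]].astype(np.float32),cv2.DIST_L2,0,.01,.01).ravel()
    return k.sum(),np.arctan(v[1]/v[0]),np.arctan2(Y[k].mean(),X[k].mean())
print("mark",ang(.036,lambda i:i<130,.027,.042));print("pointer",ang(.066,lambda i:i>110,0,.018))
```

```bash
python3 dial.py pics/d2.png
```

```text
mark (np.int64(366), np.float32(-0.50078017), np.float64(-0.5237131595639369))
pointer (np.int64(714), np.float32(-0.546727), np.float64(-0.6074084448036924))
```

View pics/d2.png

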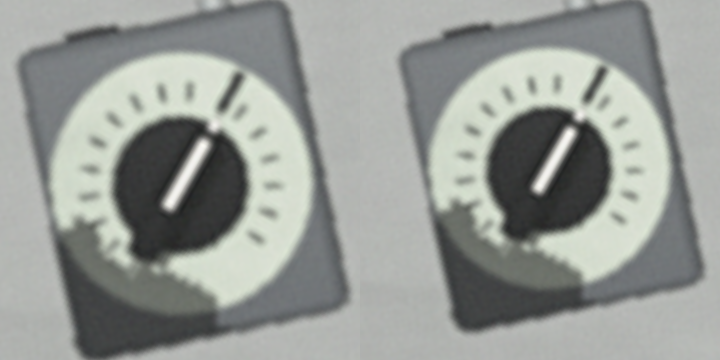

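The pointer now stands at the long mark to within about 0.03 rad. I'll check this more finely and plan the approach to the meter.

Add to dial.py:
```python
print([ang(.066,lambda i:i>q,0,.014)[1].round(3) for q in(90,110,130,150,170)],[tuple(np.round(ang(.036,lambda i:i<q,.028,.043)[1:],3)) for q in(110,130,150)])
```

```bash
python3 dial.py pics/x.png
```

Run:
```python
from h import *
from station import ctrl
o=ctrl.get_obs();p,M=tool(o);print(o["qpos"])
print("delta to above meter",M.T@(np.array([.389,.256,.26])-p))
```

```text
mark (np.int64(362), np.float32(-0.5084996), np.float64(-0.5223411535824624))
pointer (np.int64(686), np.float32(-0.53434896), np.float64(-0.6064638103266677))
[np.float32(-0.565), np.float32(-0.55), np.float32(-0.547), np.float32(-0.542), np.float32(-0.535)] [(np.float64(-0.513), np.float64(-0.522)), (np.float64(-0.51), np.float64(-0.522)), (np.float64(-0.511), np.float64(-0.522))]
[-6.68552461e-01  9.05977974e-02  1.72352370e+00  5.39619538e-05
  1.32653462e+00  1.42405117e+00]
delta to above meter [-0.25381681 -0.44731419 -0.01596167]
```

In the tool's units: -0.0407 m / 0.8 = -0.0509, -0.0231 m / 0.8 = -0.0289.

Emit:
shift_gripper(steps={"sx":[-0.0289,-0.0289,-0.0289,-0.0289,-0.0289,-0.0289,-0.0289,-0.0289,-0.0289,-0.0289],"sy":[-0.0509,-0.0509,-0.0509,-0.0509,-0.0509,-0.0509,-0.0509,-0.0509,-0.0509,-0.0509],"sz":[-0.0019,-0.0019,-0.0019,-0.0019,-0.0019,-0.0019,-0.0019,-0.0019,-0.0019,-0.0019],"ax":[0,0,0,0,0,0,0,0,0,0],"ay":[0,0,0,0,0,0,0,0,0,0],"az":[0,0,0,0,0,0,0,0,0,0]}, aperture=0.07)

```text
time_s: 5.75
ee_pos: [0.3879, 0.2115, 0.2577]
eef_rot: [3.14, 0.001, -0.522]
force: [0.9, -1.3, 0.4]
grip_width: 0.07
grip_force: 0.0
```

Emit:
shift_gripper(steps={"sx":[-0.0289,0,0,0,0,0,0,0,0,0],"sy":[-0.0509,0,0,0,0,0,0,0,0,0],"sz":[-0.0019,0,0,0,0,0,0,0,0,0],"ax":[0,0,0,0,0,0,0,0,0,0],"ay":[0,0,0,0,0,0,0,0,0,0],"az":[0,-0.0446,-0.0446,-0.0446,-0.0446,-0.0446,-0.0446,-0.0446,-0.0446,-0.0446]})

```text
time_s: 6.75
ee_pos: [0.3934, 0.247, 0.2588]
eef_rot: [-3.131, -0.0, 0.757]
force: [-0.1, -0.1, 0.0]
grip_width: 0.0699
grip_force: 0.0
```

Emit:
shift_gripper(steps={"sx":[0,0,0,0,0,0],"sy":[0,0,0,0,0,0],"sz":[0,0,0,0,0,0],"ax":[0,0,0,0,0,0],"ay":[0,0,0,0,0,0],"az":[-0.0446,-0.0446,-0.0446,-0.0407,0,0]})

```text
time_s: 7.35
ee_pos: [0.3936, 0.2471, 0.2596]
eef_rot: [-3.133, -0.006, 1.295]
force: [0.5, -0.8, -0.1]
grip_width: 0.0698
grip_force: 0.0
```

Run:
```python
from h import *
from station import ctrl
w=ctrl.camera("wrist");s=ctrl.camera("scene");t=ctrl.camera("top")
cv2.imwrite("pics/m.png",np.hstack([w["pixels"],cv2.resize(s["pixels"][215:315,190:272],(288,384),interpolation=cv2.INTER_CUBIC)]))
print(proj(w,[[.389,.256,.133],[.389,.256,.052]]),proj(s,[.389,.256,.133]),ctrl.get_obs()["qpos"])
```

```text
[[244.79004861 187.71314075]
 [246.60069441 175.33449185]] [[234.24256596 235.31847065]] [0.47630724 0.07993709 1.69783687 0.01022328 1.36439439 0.74822585]
```

View pics/m.png

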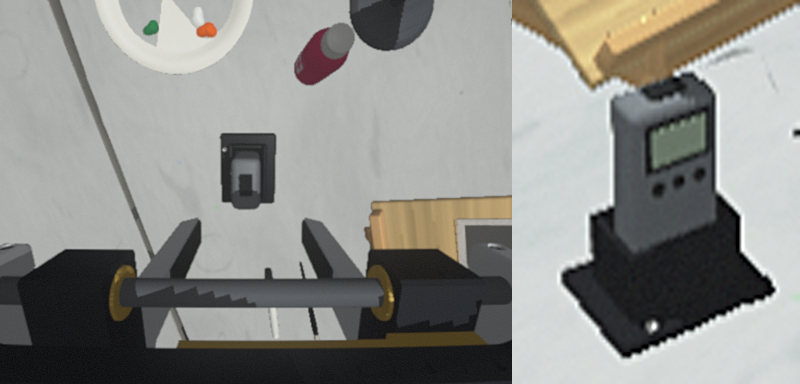

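The wrist picture shows the cradle foot at columns 220–276 and rows 134–203, and the meter top centred near (246,187) and lying square to the tool.

Run:
```python
from h import *
from station import ctrl
w=ctrl.camera("wrist");s=ctrl.camera("scene");g=w["pixels"].astype(int);v=g.max(2)
c,st,k=blob(v<140,205,120,300,225);print("foot+meter",c,st)
kk=k.copy();kk[:, :]&=True;kk[200:]=0
cs,_=cv2.findContours(kk.astype(np.uint8),0,1);r=cv2.minAreaRect(max(cs,key=cv2.contourArea));print(r)
for row in(140,150,165,175,185,195,205):print(row,v[row,214:284:2])
for col in(240,246,252):print(col,v[126:216:2,col])
B=onz(w,cv2.boxPoints(r),.01);print(B.round(4),np.linalg.norm(np.diff(B,axis=0),axis=1))
```

```text
foot+meter [247.32699137 169.12049721] [ 220  133   56   77 3942]
((247.5, 166.0), (66.0, 55.0), 90.0)
140 [187 188 185  85  56  61  56  62  62  63  60  61  61  65  65  65  66  65
  64  68  66  68  72  70  68  71  70  71  72  73  58 149 190 184 187]
150 [187 188 188 142 121 192  95  44  62  47  44  46  45  44  46  43  46  48
  45  43  41  44  39  40  41  59  55  66  70  69  80 185 187 186 183]
165 [186 184 189 143  38  46  40  39  55  90 105 122 125 126 128 131 131 134
 135 139 137 128  98  56  42  58  54  62  65  58  74 182 185 185 183]
175 [185 185 188 147  38  42  43  40  52  86 109 123 109  55  48  50  48  50
  55 115 132 122 106  57  43  53  53  58  60  59  84 183 185 184 181]
185 [182 183 188 144  36  43  42  40  50  80 107 121  95  44  45  48  46  51
  51 110 130 116 106  60  41  51  50  56  52  50 145 187 185 183 182]
195 [184 184 184 178  70  43  42  42  47  65  67  67  66  42  44  43  44  45
  43  62  68  65  65  44  45  51  50  52  55  50 142 186 184 183 183]
205 [186 186 184 183 183 188 187 187 192 140  62  65  66  69  67  68  66  66
  67  66  65  62  87 184 187 185 186 186 186 184 181 184 183 184 183]
240 [188 188 190 171  50  66  64  65  61  45  58  47  44  61  67  67  79 112
 120 126 127 126 123 125  79  48  47  47  48  47  47  48  52  39  43  55
  70  68  66  69  67  74 178 183 181]
246 [188 188 189 177  56  65  64  66  58  43  57  49  46  67  66  67  78 112
 123 132 132 129 131 132  81  50  47  50  46  47  46  46  42  44  41  54
  68  67  65  69  68  75 180 185 186]
252 [186 184 185 172  57  63  67  68  64  46  61  47  43  65  66  66  79 110
 126 134 136 135 135 136 128 111 114 108 112 111 106 107  92  58  61  65
  70  68  65  68  63  89 180 183 185]
[[0.366  0.3209 0.01  ]
 [0.4439 0.299  0.01  ]
 [0.4188 0.202  0.01  ]
 [0.3364 0.225  0.01  ]] [0.08093257 0.10015384 0.08554703]
```

Run:
```python
from h import *
from station import ctrl
w=ctrl.camera("wrist");v=w["pixels"].max(2).astype(int)
for col in(224,228,264,270):print(col,v[126:140,col],v[194:212,col])
for z,P in((.133,[(231.5,190),(259,190),(245.5,209),(245.5,174.5)]),(.01,[(220.5,170),(275,170),(247,133)])):
    Q=onz(w,P,z);print(z,Q.round(4),"mid",Q[:2].mean(0).round(4),"w",np.linalg.norm(Q[0]-Q[1]).round(4),np.linalg.norm(Q[2]-Q[-1]).round(4),"mid2",Q[2:].mean(0).round(4))
p,M=tool(ctrl.get_obs());print(p,M.round(3))
```

```text
224 [190 187 188 187 189 189 172  98  48  57  60  60  58  61] [ 42  40  43  43  41  39  41  40  70 132 182 188 187 188 187 185 185 187]
228 [189 191 187 189 190 189 172  99  48  56  63  59  60  61] [ 40  41  42  42  44  40  41  38  61 125 179 188 185 186 184 186 184 185]
264 [184 187 189 187 187 189 190 170  92  57  68  72  72  72] [ 49  52  52  51  49  46  45  46  64 125 180 186 185 183 184 184 184 182]
270 [189 188 186 187 190 187 190 170  93  59  71  71  74  72] [ 55  52  56  52  53  51  52  49  57 120 177 187 183 182 182 181 180 179]
0.133 [[0.3747 0.2574 0.133 ]
 [0.4034 0.2495 0.133 ]
 [0.3835 0.2328 0.133 ]
 [0.394  0.2697 0.133 ]] mid [0.3891 0.2534 0.133 ] w 0.0297 0.0383 mid2 [0.3887 0.2512 0.133 ]
0.01 [[0.3507 0.2682 0.01  ]
 [0.4303 0.246  0.01  ]
 [0.4043 0.3102 0.01  ]] mid [0.3905 0.2571 0.01  ] w 0.0827 0.0 mid2 [0.4043 0.3102 0.01  ]
[0.39383204 0.24721716 0.26054116] [[ 0.269  0.963 -0.005]
 [ 0.963 -0.269  0.009]
 [ 0.007 -0.007 -1.   ]]
```

In the tool's units: 0.04 m / 0.8 = 0.05, 0.0094 m / 0.8 = 0.0118, -0.0073 rad / 3.1416 = -0.0023.

Emit:
shift_gripper(steps={"sx":[0.0118,0,0,0,0,0,0,0,0],"sy":[-0.0083,0,0,0,0,0,0,0,0],"sz":[0,0.0375,0.05,0.05,0.0375,0.0225,0.0081,0,0],"ax":[-0.0023,0,0,0,0,0,0,0,0],"ay":[-0.0023,0,0,0,0,0,0,0,0],"az":[0,0,0,0,0,0,0,0,0]}, aperture=0.07)

```text
time_s: 8.55
ee_pos: [0.3906, 0.2583, 0.0972]
eef_rot: [3.14, -0.001, 1.299]
force: [-0.7, 0.5, 0.3]
grip_width: 0.0698
grip_force: 0.0
```

Emit:
shift_gripper(steps={"sx":[0,0,0,0,0,0,0],"sy":[0,0,0,0,0,0,0],"sz":[0,0,0,0,0,0,0],"ax":[0,0,0,0,0,0,0],"ay":[0,0,0,0,0,0,0],"az":[0,0,0,0,0,0,0]}, aperture=0, squeeze=25)

```text
time_s: 9.25
ee_pos: [0.3901, 0.2581, 0.0963]
eef_rot: [3.141, -0.0, 1.299]
force: [0.1, 0.1, 0.9]
grip_width: 0.0319
grip_force: 25.0
```

```bash
python3 -c "
from station import ctrl
o=ctrl.get_obs();print(o['qpos'],o['ee_pos'],o['eef_rot'],o['moment'])"
```

```text
[ 5.06217885e-01  2.76180715e-01  1.87956031e+00 -2.50142494e-04
  9.85436727e-01  7.78068521e-01] [0.39009215 0.25805694 0.09630084] [ 3.14115076e+00 -1.42664987e-04  1.29908388e+00] [-0.03353899  0.04250811  0.04621383]
```

In the tool's units: -0.035 m / 0.8 = -0.0438, -0.03 m / 0.8 = -0.0375.

Emit:
shift_gripper(steps={"sx":[0,0,0,0,0,0,0],"sy":[0,0,0,0,0,0,0],"sz":[-0.0125,-0.025,-0.0375,-0.0438,-0.0438,-0.0313,0],"ax":[0,0,0,0,0,0,0],"ay":[0,0,0,0,0,0,0],"az":[0,0,0,0,0,0,0]})

```text
time_s: 9.95
ee_pos: [0.3908, 0.2585, 0.255]
eef_rot: [3.137, -0.004, 1.299]
force: [-0.3, 0.1, -0.7]
grip_width: 0.0318
grip_force: 25.0
```

Emit:
shift_gripper(steps={"sx":[0,0,0,0,0,0,0],"sy":[0,0,0,0,0,0,0],"sz":[0,0,0,0,0,0,0],"ax":[-0.0379,-0.0379,-0.0379,-0.0379,-0.0379,0,0],"ay":[0.0092,0.0092,0.0092,0.0092,0.0092,0,0],"az":[0,0,0,0,0,0,0]})

```text
time_s: 10.65
ee_pos: [0.3895, 0.2582, 0.2508]
eef_rot: [2.546, -0.135, 1.342]
force: [-0.3, 0.0, -1.0]
grip_width: 0.0321
grip_force: 25.0
```

Create aim.py:
```python
from h import *
from station import ctrl
yb=-.0364;n=np.array([-np.sin(.6109)*np.cos(yb),-np.sin(.6109)*np.sin(yb),np.cos(.6109)])
o=ctrl.get_obs();p,M=tool(o)
print("axis err world",M[:,2]+n,"rotvec tool",M.T@np.cross(M[:,2],-n),"q",np.round(o["qpos"],2))
for k,c in(("L",[.6635,.0988,.1105]),("R",[.6527,-.1977,.1105])):
    d=np.array(c)-p;al=d@M[:,2]
    print(k,"move tool",(M.T@(np.array(c)+.186*n-p)).round(4),"dist lens",al-.086,"ray miss mm",1e3*np.linalg.norm(d-al*M[:,2]))
```

```bash
python3 aim.py
```

```text
axis err world [-0.00129922  0.00214849 -0.00095953] rotvec tool [-2.12063152e-03 -1.65155015e-03 -9.87146868e-19] q [ 0.72 -0.12  2.03 -0.55  0.85  1.28]
L move tool [-0.1108  0.1794  0.0888] dist lens 0.1887567142990821 ray miss mm 211.31956188941865
R move tool [-0.3993  0.2484  0.0881] dist lens 0.1881322091519231 ray miss mm 470.7619622830414
```

In the tool's units: 0.0299 m / 0.8 = 0.0374, -0.0185 m / 0.8 = -0.0231, -0.002 rad / 3.1416 = -0.0006.

Emit:
shift_gripper(steps={"sx":[-0.0231,-0.0231,-0.0231,-0.0231,-0.0231,-0.0229,0,0],"sy":[0.0374,0.0374,0.0374,0.0374,0.0374,0.0374,0,0],"sz":[0.0185,0.0185,0.0185,0.0185,0.0185,0.0185,0,0],"ax":[-0.0006,0,0,0,0,0,0,0],"ay":[-0.0005,0,0,0,0,0,0,0],"az":[0,0,0,0,0,0,0,0]})

```text
time_s: 11.45
ee_pos: [0.5576, 0.1012, 0.2638]
eef_rot: [2.543, -0.136, 1.338]
force: [0.6, 0.3, -1.3]
grip_width: 0.0324
grip_force: 25.0
```

```bash
python3 aim.py
```

Run:
```python
from h import *
from station import ctrl
w=ctrl.camera("wrist");s=ctrl.camera("scene")
cv2.imwrite("pics/a.png",np.hstack([cv2.resize(w["pixels"],(400,300)),cv2.resize(s["pixels"][100:250,140:340],(400,300),interpolation=cv2.INTER_CUBIC)]))
p,M=tool(ctrl.get_obs());print("axis hits in wrist",proj(w,[p+.186*M[:,2],p+.086*M[:,2],[.6635,.0988,.1105]]))
g=w["pixels"].astype(int)
```

```text
axis err world [ 0.00111253 -0.00034894  0.00078864] rotvec tool [ 1.40742128e-03 -2.44215612e-05 -1.25181340e-18] q [ 0.17  0.03  1.85 -0.19  0.67  0.55]
L move tool [ 0.0011 -0.0015  0.0003] dist lens 0.10033764335186221 ray miss mm 2.0530437496997354
R move tool [-0.2872  0.0685  0.0004] dist lens 0.10042758078281039 ray miss mm 295.21239833348255
axis hits in wrist [[250.17150118 182.07068871]
 [249.73643739 203.00596357]
 [249.33104162 182.07817459]]
```

View pics/a.png

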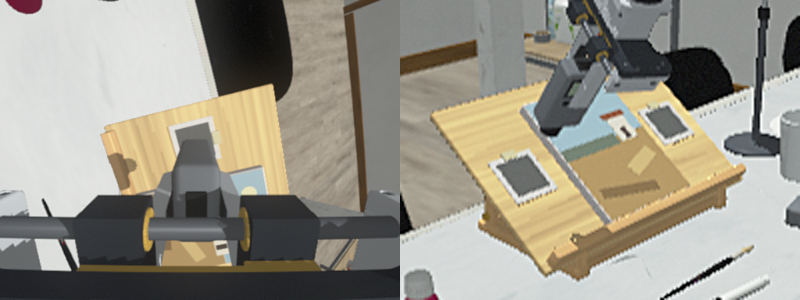

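The card shows just beyond the lens, near (249,179) in the full wrist frame, where the predicted axis falls. I'll make a small correction and hold.

In the tool's units: -0.0015 m / 0.8 = -0.0019, 0.001 m / 0.8 = 0.0013, 0.001 rad / 3.1416 = 0.0003.

Emit:
shift_gripper(steps={"sx":[0.0013,0,0,0,0,0,0,0,0,0],"sy":[-0.0019,0,0,0,0,0,0,0,0,0],"sz":[0,0,0,0,0,0,0,0,0,0],"ax":[0.0003,0,0,0,0,0,0,0,0,0],"ay":[0,0,0,0,0,0,0,0,0,0],"az":[0,0,0,0,0,0,0,0,0,0]})

```text
time_s: 12.55
ee_pos: [0.5561, 0.1036, 0.2635]
eef_rot: [2.541, -0.135, 1.34]
force: [-0.2, -0.9, -1.7]
grip_width: 0.0317
grip_force: 25.0
```

Emit:
shift_gripper(steps={"sx":[0,0,0,0,0,0,0,0,0,0],"sy":[0,0,0,0,0,0,0,0,0,0],"sz":[0,0,0,0,0,0,0,0,0,0],"ax":[0,0,0,0,0,0,0,0,0,0],"ay":[0,0,0,0,0,0,0,0,0,0],"az":[0,0,0,0,0,0,0,0,0,0]})

```text
time_s: 13.55
ee_pos: [0.5561, 0.1036, 0.2635]
eef_rot: [2.541, -0.135, 1.341]
force: [0.0, 0.9, -1.5]
grip_width: 0.0317
grip_force: 25.0
```

```bash
python3 aim.py
```

```text
axis err world [0.00210317 0.00036116 0.00146668] rotvec tool [ 2.37915672e-03 -1.02200097e-03 -1.12330682e-18] q [ 0.17  0.02  1.86 -0.19  0.67  0.56]
L move tool [-0.0008  0.0005  0.001 ] dist lens 0.10098075427885175 ray miss mm 0.9670641130090806
R move tool [-0.2893  0.0699  0.0009] dist lens 0.10084944935584966 ray miss mm 297.6475613477728
```

Run:
```python
from h import *
from station import ctrl
s=ctrl.camera("scene");p,M=tool(ctrl.get_obs());print("lens, top expected in scene",proj(s,[p+.086*M[:,2],p-.037*M[:,2]]))
cv2.imwrite("pics/b.png",cv2.resize(s["pixels"][110:200,180:300],(800,600),interpolation=cv2.INTER_CUBIC))
```

```text
lens, top expected in scene [[214.30804612 163.68593963]
 [233.08783394 130.81991987]]
```

Emit:
shift_gripper(steps={"sx":[-0.0516,-0.0516,-0.0516,-0.0516,-0.0516,-0.0516,-0.0516,0,0],"sy":[0.0125,0.0125,0.0125,0.0125,0.0125,0.0125,0.0125,0,0],"sz":[0,0,0,0,0.0006,0.0006,0,0,0],"ax":[0,0,0,0,0,0,0,0,0],"ay":[0,0,0,0,0,0,0,0,0],"az":[0,0,0,0,0,0,0,0,0]})

```text
time_s: 14.5
ee_pos: [0.5461, -0.1945, 0.2625]
eef_rot: [2.542, -0.136, 1.339]
force: [-0.0, 0.7, -1.1]
grip_width: 0.032
grip_force: 25.0
```

```bash
python3 aim.py
```

```text
axis err world [ 0.00165409 -0.00044521  0.0011715 ] rotvec tool [ 2.07253252e-03 -1.06074880e-04  1.87449497e-18] q [-0.52  0.07  1.81  0.41  0.75 -0.48]
L move tool [ 0.289  -0.0698 -0.0004] dist lens 0.09961356110504571 ray miss mm 297.4134439159598
R move tool [ 0.0007  0.     -0.0003] dist lens 0.09972619248542952 ray miss mm 0.7476384913804537
```

View pics/b.png

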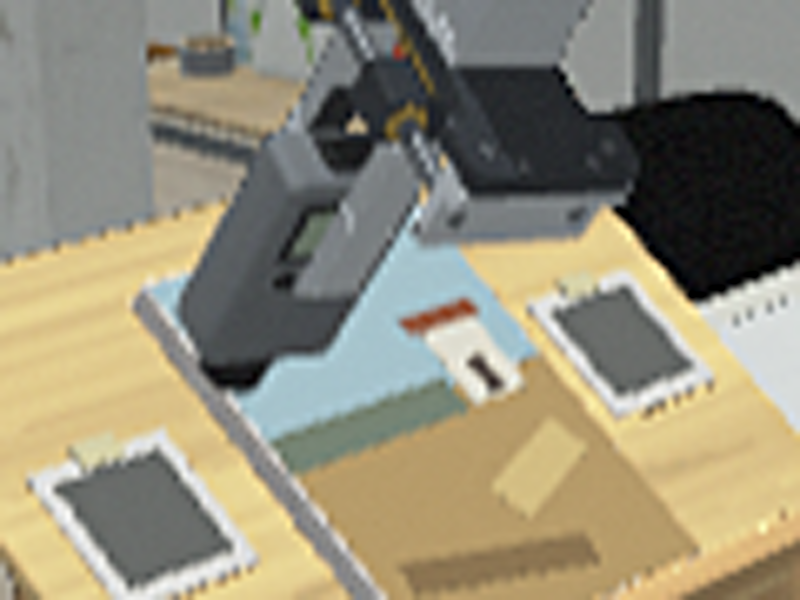

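The lens appears at about (215,165) in the scene picture against (214,164) expected, so the meter sits true in the hand. Holding at the right card.

Emit:
shift_gripper(steps={"sx":[0,0,0,0,0,0,0,0,0,0],"sy":[0,0,0,0,0,0,0,0,0,0],"sz":[0,0,0,0,0,0,0,0,0,0],"ax":[0,0,0,0,0,0,0,0,0,0],"ay":[0,0,0,0,0,0,0,0,0,0],"az":[0,0,0,0,0,0,0,0,0,0]})

```text
time_s: 15.5
ee_pos: [0.5463, -0.1937, 0.2628]
eef_rot: [2.541, -0.135, 1.341]
force: [-0.1, 0.7, -1.1]
grip_width: 0.032
grip_force: 25.0
```

Emit:
shift_gripper(steps={"sx":[0,0,0,0,0,0,0,0],"sy":[0,0,0,0,0,0,0,0],"sz":[0,0,0,0,0,0,0,0],"ax":[0,0,0,0,0,0,0,0],"ay":[0,0,0,0,0,0,0,0],"az":[0,0,0,0,0,0,0,0]})

```text
time_s: 16.3
ee_pos: [0.5463, -0.1937, 0.2628]
eef_rot: [2.541, -0.135, 1.341]
force: [-1.0, 0.2, -0.6]
grip_width: 0.032
grip_force: 25.0
```

```bash
python3 aim.py
```

Run:
```python
from h import *
from station import ctrl
p,M=tool(ctrl.get_obs());G=R.from_euler("xyz",[np.pi,0,1.298]).as_matrix()
print("move to above cradle",M.T@(np.array([.3901,.2581,.255])-p),"then rot",R.from_matrix(M.T@G).as_rotvec())
```

```text
axis err world [0.00209804 0.00039966 0.0014621 ] rotvec tool [ 2.36248128e-03 -1.05732152e-03 -1.36143276e-18] q [-0.52  0.07  1.81  0.41  0.75 -0.48]
L move tool [ 0.2883 -0.0695 -0.    ] dist lens 0.09999933304433115 ray miss mm 296.4714972533789
R move tool [-0.0002 -0.0001 -0.0001] dist lens 0.09985666588986539 ray miss mm 0.676071998627951
move to above cradle [ 0.39945993 -0.24578321 -0.09270895] then rot [ 5.96307279e-01 -1.43984776e-01  5.75368938e-04]
```

In the tool's units: 0.0399 m / 0.8 = 0.0499, -0.0246 m / 0.8 = -0.0308.

Emit:
shift_gripper(steps={"sx":[0.0499,0.0499,0.0499,0.0499,0.0499,0.0499,0.0499,0.0499,0.0499,0.0499],"sy":[-0.0308,-0.0308,-0.0308,-0.0308,-0.0308,-0.0308,-0.0308,-0.0308,-0.0308,-0.0308],"sz":[-0.0116,-0.0116,-0.0116,-0.0116,-0.0116,-0.0116,-0.0116,-0.0116,-0.0116,-0.0116],"ax":[0,0,0,0,0,0,0,0,0,0],"ay":[0,0,0,0,0,0,0,0,0,0],"az":[0,0,0,0,0,0,0,0,0,0]})

```text
time_s: 17.3
ee_pos: [0.3888, 0.2591, 0.2556]
eef_rot: [2.54, -0.137, 1.341]
force: [0.8, -0.4, -1.1]
grip_width: 0.0319
grip_force: 25.0
```

Emit:
shift_gripper(steps={"sx":[0,0,0,0,0,0,0],"sy":[0,0,0,0,0,0,0],"sz":[0,0,0,0,0,0,0],"ax":[0.0379,0.0379,0.0379,0.0379,0.0379,0,0],"ay":[-0.0092,-0.0092,-0.0092,-0.0092,-0.0092,0,0],"az":[0,0,0,0,0,0,0]})

```text
time_s: 18.0
ee_pos: [0.3901, 0.2571, 0.2546]
eef_rot: [3.138, 0.001, 1.297]
force: [0.1, -0.9, -1.7]
grip_width: 0.032
grip_force: 25.0
```

```bash
cat > dock.py <<'E'
from h import *
from station import ctrl
a=[ctrl.get_obs() for _ in range(5)]
p=np.mean([tool(o)[0] for o in a],0);M=tool(a[0])[1];G=R.from_euler("xyz",[np.pi,0,1.298]).as_matrix()
print("move",M.T@(np.array([.3901,.2581,.0968])-p),"rot",R.from_matrix(M.T@G).as_rotvec())
E
python3 dock.py
```

```text
move [ 0.00118654 -0.00087033  0.15779022] rot [ 0.00365193  0.00114651 -0.00076571]
```

The rows are not in the units I measure in: shifts go in shares of 0.8 m and turns go in shares of pi rad. I convert before sending: 0.03 m / 0.8 = 0.0375, 0.001 m / 0.8 = 0.0013, 0.0035 rad / 3.1416 = 0.0011.

Emit:
shift_gripper(steps={"sx":[0.0013,0,0,0,0,0],"sy":[-0.0008,0,0,0,0,0],"sz":[0.0375,0.0375,0.0375,0,0,0],"ax":[0.0011,0,0,0,0,0],"ay":[0.0003,0,0,0,0,0],"az":[-0.0003,0,0,0,0,0]})

```text
time_s: 18.6
ee_pos: [0.3899, 0.2589, 0.1669]
eef_rot: [3.141, -0.002, 1.299]
force: [0.6, 0.1, -0.5]
grip_width: 0.032
grip_force: 25.0
```

```bash
python3 dock.py
```

Run:
```python
from h import *
from station import ctrl
w=ctrl.camera("wrist");s=ctrl.camera("scene")
cv2.imwrite("pics/e.png",np.hstack([cv2.resize(w["pixels"],(400,300)),cv2.resize(s["pixels"][205:310,180:320],(400,300),interpolation=cv2.INTER_CUBIC)]))
```

```text
move [-0.0008125   0.00033605  0.07008007] rot [ 0.00052584 -0.00194164  0.00142955]
```

View pics/e.png

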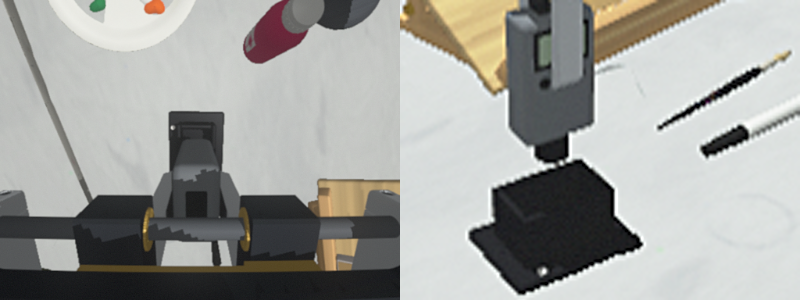

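The meter hangs upright over the pocket, with the lens at about (551,150) above the opening at (553,185) in the composite. Lowering it slowly now.

In the tool's units: 0.015 m / 0.8 = 0.0188, 0.012 m / 0.8 = 0.015, -0.001 rad / 3.1416 = -0.0003.

Emit:
shift_gripper(steps={"sx":[-0.0006,0,0,0,0,0,0,0,0],"sy":[0.0003,0,0,0,0,0,0,0,0],"sz":[0.0188,0.0188,0.015,0.0125,0.01,0.0063,0.0038,0,0],"ax":[0,0,0,0,0,0,0,0,0],"ay":[-0.0003,0,0,0,0,0,0,0,0],"az":[0,0,0,0,0,0,0,0,0]})

```text
time_s: 19.6
ee_pos: [0.3895, 0.2579, 0.0974]
eef_rot: [-3.14, 0.001, 1.299]
force: [0.4, 0.4, -1.7]
grip_width: 0.0319
grip_force: 25.0
```

```bash
python3 dock.py
```

```text
move [0.00033706 0.0005133  0.0005536 ] rot [-0.00185254  0.00078766  0.00096568]
```

In the tool's units: 0.0006 m / 0.8 = 0.0008, 0.0004 m / 0.8 = 0.0005.

Emit:
shift_gripper(steps={"sx":[0,0,0,0],"sy":[0,0,0,0],"sz":[0.0008,0.0005,0,0],"ax":[0,0,0,0],"ay":[0,0,0,0],"az":[0,0,0,0]})

```text
time_s: 20.0
ee_pos: [0.3895, 0.2579, 0.0963]
eef_rot: [-3.14, 0.001, 1.299]
force: [-1.1, 0.1, 2.3]
grip_width: 0.0321
grip_force: 25.0
```

Emit:
shift_gripper(steps={"sx":[0,0,0,0,0,0],"sy":[0,0,0,0,0,0],"sz":[0,0,0,0,0,0],"ax":[0,0,0,0,0,0],"ay":[0,0,0,0,0,0],"az":[0,0,0,0,0,0]}, aperture=0.06)

```text
time_s: 20.6
ee_pos: [0.3893, 0.2578, 0.096]
eef_rot: [-3.139, 0.001, 1.299]
force: [0.1, -0.2, 0.3]
grip_width: 0.0598
grip_force: 0.0
```

Emit:
shift_gripper(steps={"sx":[0,0,0,0,0,0,0],"sy":[0,0,0,0,0,0,0],"sz":[-0.0125,-0.0375,-0.05,-0.05,-0.05,0,0],"ax":[0,0,0,0,0,0,0],"ay":[0,0,0,0,0,0,0],"az":[0,0,0,0,0,0,0]})

```text
time_s: 21.3
ee_pos: [0.3897, 0.2579, 0.2567]
eef_rot: [-3.14, 0.0, 1.299]
force: [-0.2, -0.6, -0.5]
grip_width: 0.0604
grip_force: 0.0
```

Run:
```python
from h import *
from station import ctrl
w=ctrl.camera("wrist");s=ctrl.camera("scene");t=ctrl.camera("top")
z=lambda im,x,y,w,h:cv2.resize(im[y:y+h,x:x+w],(400,300),interpolation=cv2.INTER_CUBIC)
cv2.imwrite("pics/f.png",np.vstack([np.hstack([cv2.resize(w["pixels"],(400,300)),z(s["pixels"],180,205,140,105)]),np.hstack([z(t["pixels"],297,222,52,39),z(t["pixels"],120,120,260,195)])]))
```

```text
(no output)
```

View pics/f.png

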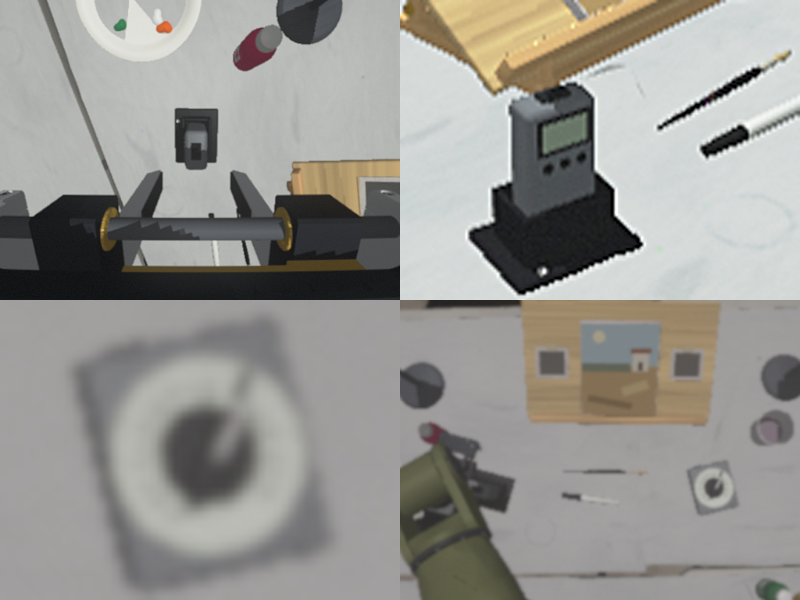

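The meter is docked upright (scene crop around (553,160)), the dial pointer lines up with the mark (top crop around (235,400)), and the bystanders are where they were. Handing in.

```bash
python3 -c "
from station import ctrl
print(ctrl.hand_in())"
```

```text
the job is handed in; nothing more can be done
None
```

I turned the dial to the long mark (within about 0.03 rad), aimed the meter at the left and then the right card from about 10 cm with over 1.5 s of hold each, lowered it back into its cradle before letting go, and handed the job in after about 21 s; no verdict came back.

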